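# Release the microscope stage's sloping transport lock with its square key

## Task

Release the transport lock of the microscope stage: lift the square-tipped key up and off the fork it hangs in, push its tip fully home into the square recess of the sloping lock knob, and use it to turn the knob clockwise as far as it goes. Leave the key standing fully home in the knob, and leave the other, round-pin driver hanging where it is.

Things in the scene. Friction and masses are not known exactly. Their poses are not given: they have to be found in the camera images.
- key: Key, 150 mm long, hanging upright, 0.22 kg. Origin: centre of the tip's end face; z up along the shank. Steel tip 16 x 16 mm, sides along x and y (z 0-34 mm, tapered to 10 x 10 over the last 4 mm); round shank 10 mm; round collar 40 mm across (z 72-80 mm); black handle 28 x 28 mm, sides along x and y (z 80-150 mm). The square repeats every quarter turn.
- collar (a point): Centre of the underside of the key's collar, 72 mm above the tip's end, axes as the key's.
- fork (a point): On the key's hanger: seat of the collar's underside, between two prongs, at their upper face, 115 mm up. z up; -x points out of the fork's open end. Slot 15 mm wide, closed 7 mm to +x. Prongs end 32 mm out in upturned lips 10 mm high: lift the collar over them, then draw out along -x. The 40 mm wide post, 35-49 mm to +x, is no higher than the prongs.
- pin_driver: The other driver, same length and collar, hanging in an equal hanger: bulbous round handle and a plain round 10 mm shank with no square tip. Origin at its lower end, z up. It stays where it is.
- recess (a point): Centre of the mouth of the square recess in the lock knob (black, round, 62 mm across, 38 mm high, white pointer line, on the stage's sloping front), 105 mm up. Axes turn with the knob: z out of the recess, 32 degrees from vertical; x to the pointer line; recess sides along x and y. Recess 18 x 18 mm, 30 mm deep; its top 3 mm widen to a 25 mm round mouth.
- knob (a joint): Turn of the lock knob in rad, growing clockwise as seen looking into the recess; starts between 0 and 0.3, firm stop at 1.25, where the pointer line meets the white mark on the bezel. It takes about 0.12 N m and stays where it is left.
Not all that is in view belongs to the job. Leave any orange look-alike of the key alone. What is shaped like the part that bears fork but red is not meant.

How it is judged:
By the outcome, as a careful person would: the job done as asked, in the order asked, and still so for the second after the job is handed in, with the robot touching nothing.
It also fails if it takes over 51 s, if anything falls off the work surface, if the arm or the gripper's body presses on something with over 40 N, if the wrist force passes 120 N, or if a joint passes its speed limit or range.

## Robot

A 7-joint arm with a two-finger parallel gripper is mounted at the origin on the work surface. World frame = base frame: x ahead of the robot, y to its left, z up, the work surface at z = 0. Lengths are in m, angles in rad, forces in N, time in s.
With the tool pointing down it reaches from about 0.35 to 0.9 m from the base axis. Payload 19.9 kg.
Tool frame: the origin (TCP) lies at the very end of the fingers, on their centre line; the grasp point (between the pads) lies 19 mm behind it (r.grip_point_offset is the z of the grasp point in the tool frame, in m); z points along the fingers, y is the direction in which the jaws open and shut (so a half turn about z gives the same grasp; the last joint's range is limited). The gripper opens to 85 mm and grips with 20 to 120 N. Pads are 22 mm wide; open, the fingers measure 114 mm over their backs; the gripper's body (76 mm by 85 mm) begins 54 mm behind the grasp point. The pads swing forward as they close: fully open they stand 13 mm farther back than shut.
Start: joints at [-1.256, 0.417, -0.01, 1.614, 0.005, 1.111, -0.053], TCP at [0.218, 0.586, 0.231] pointing down, gripper open.
Joint ranges: [-2.81, 2.81], [-0.39, 2.02], [-1.27, 1.25], [0.06, 2.57], [-1.19, 4.33], [0.19, 2], [-2.82, 2.82]. Speed limits (rad/s): [1.89, 1.89, 2.39, 2.39, 3.01, 3.01, 3.01].

## Interface

Orientations are given as a rotation vector (axis times angle).
In Python, from cell import r, viewer gives the robot as it stands.
- The arm moves only by the shell command python3 -m creep 'ROWS' [FORCE]. ROWS is JSON, a list of rows, each an object of numbers: "x", "y", "z": the shift along the tool's x, y, z in m; "wx", "wy", "wz": the turn, a rotation vector about the tool's x, y, z in rad; "jaw": the gripper command: -1 is fully open, 1 is shut, values between are in proportion. A call has 1 to 10 rows; each row is the pose to reach, as a shift and turn from the pose commanded when the call began, along the tool's axes at that moment; what a row does not reach only later rows make up. A row lasts 1/10 s, in which the tool goes at most 50 mm and 8.59 degrees, less where a joint would pass 70% of its speed; a pose out of reach is approached as far as the arm can. A call with a gripper value outside its range is refused whole. The fingers move at their own pace and stop on an object; FORCE is the grip in N (left out, the last holds). Time passes only in rows, so rows that repeat a pose let the fingers close. It gives the time, the measured TCP pose, the force and the opening at its end, in the units of the state.
- r.sense(): the state, without advancing time (a new reading comes with each control period).
- viewer.read_camera(name): name is "scene" or "top"; returns a dict with "image" (480x640x3 uint8, red, green, blue), "fx", "fy", "cx", "cy" (pixels), "k1" (the pictures are not rectified: a ray, as slopes to the right and down, at radius r is drawn at 1 + k1 r^2 times it, then the intrinsics apply), "R" (3x3) and "t" (3): a world point X has camera coordinates R X + t. Camera axes: x right, y down, z forward; pixel columns grow to the right and rows downward; lengths in m; the calibration is good to about 2 mm. A picture is of the moment at which its call begins. There is no depth.
- r.finish_job(): hands the job in, once; it reports no verdict.
The state is a dict: "t": time; "qpos": joint angles; "qd": joint speeds; "joint_efforts": joint torques, N m; "eef_pos": TCP position; "tool_rot": TCP orientation; "wrist_force": force on the tool from outside, world axes, zero at the start; "wrist_torque": the same for the moment, N m; "finger_gap": finger opening in m.
Only numpy, scipy, OpenCV 4.12 (cv2) and the standard library are available. Lean on these libraries where they do the work, as an engineer would, in place of code of your own. Each camera call takes 0.05 s, during which the arm holds its last target.

## Working session

There is one attempt and no reset: what is moved stays moved. The work goes in short steps, Python scripts to look and compute and a shell command to move; the robot and the scene stay as the last step left them, time stands still between calls to the robot, and variables do not carry over. Pictures are saved under pics/ and viewed, and the job is handed in when it is done.

```bash
ls; mkdir -p pics; cat > h.py <<'E'
import numpy as np, cv2
from scipy.spatial.transform import Rotation as Rn
from cell import r, viewer
def snap(n,tag):
    c=viewer.read_camera(n); cv2.imwrite(f'pics/{tag}.png',c['image'][:,:,::-1]); np.savez(f'pics/{tag}.npz',**c); return c
def load(tag): return dict(np.load(f'pics/{tag}.npz'))
def ray(c,u,v):
    x=(u-c['cx'])/c['fx']; y=(v-c['cy'])/c['fy']; rd=np.hypot(x,y); q=rd
    for _ in range(30): q=rd/(1+c['k1']*q*q)
    s=q/rd if rd>0 else 1
    d=c['R'].T@np.array([x*s,y*s,1]); o=-c['R'].T@c['t']; return o,d/np.linalg.norm(d)
def onz(c,u,v,z):
    o,d=ray(c,u,v); return o+d*(z-o[2])/d[2]
def proj(c,X):
    p=c['R']@np.asarray(X,float)+c['t']; x,y=p[:2]/p[2]; k=1+c['k1']*(x*x+y*y)
    return np.array([c['fx']*x*k+c['cx'],c['fy']*y*k+c['cy']])
def tri(c1,p1,c2,p2):
    o1,d1=ray(c1,*p1);o2,d2=ray(c2,*p2)
    A=np.stack([d1,-d2],1); s=np.linalg.lstsq(A,o2-o1,rcond=None)[0]
    a=o1+s[0]*d1;b=o2+s[1]*d2; return (a+b)/2,np.linalg.norm(a-b)
E
python3 - <<'E'
from h import *
for n in('scene','top'):
    c=snap(n,n+'0'); print(n,c['fx'],c['k1'],-c['R'].T@c['t'],c['R'][2])
print(r.sense(), r.grip_point_offset)
E
```

```text
pics
scene 559.8805597301118 -0.09799704954292049 [1.36804788 0.16186236 0.77906107] [-0.75633069 -0.10129063 -0.64630031]
top 614.1134096787321 -0.06726134830964799 [0.40174947 0.07759414 1.08666891] [ 0.13075556 -0.02813593 -0.99101531]
{'t': 0.1, 'qpos': array([-1.25547545,  0.4179639 , -0.01032971,  1.61411028,  0.00470611,
        1.11068049, -0.05299089]), 'qd': array([ 2.21052019e-03,  5.33949031e-05, -3.80530562e-04, -1.31904891e-03,
        6.65187837e-04, -5.80401763e-04, -3.42964004e-04]), 'joint_efforts': array([ 3.26276604e-03, -8.65818000e+01,  6.81279469e-01, -4.35644424e+01,
        1.92278187e-02,  4.93684056e-03,  3.42557087e-05]), 'eef_pos': array([0.21819762, 0.58534446, 0.23069329]), 'tool_rot': array([-5.57434307e-01, -3.09161904e+00,  1.77745758e-03]), 'wrist_force': array([0.90540941, 0.03849382, 0.09843209]), 'wrist_torque': array([-0.01788757,  0.00690385, -0.02623281]), 'finger_gap': 0.08541993436498788} -0.0187
```

View pics/scene0.png

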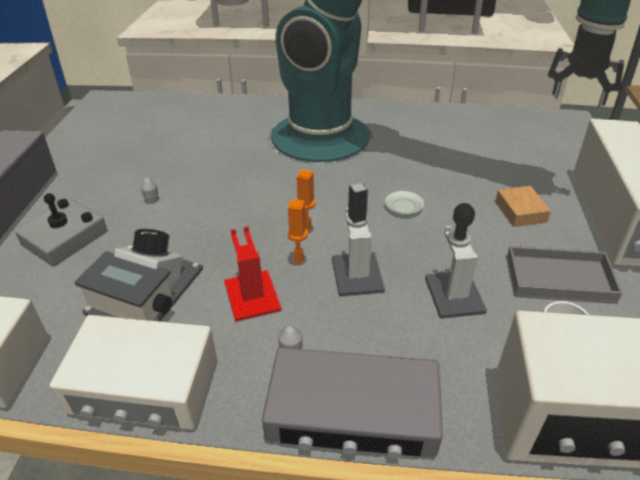

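View pics/top0.png

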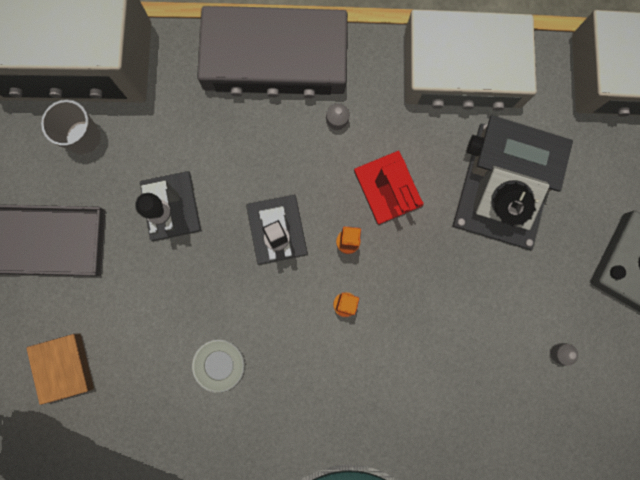

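The scene view shows the black-handled key on a white hanger at about (358,200) and the pin driver with its round black handle at (463,217). Two orange look-alikes are at (305,185) and (298,218), and the red hanger is at (248,270). The lock knob is at (151,240) in scene and (513,203) in top.

Candidates, by top pixel: key (276,235); orange copies (349,239) and (346,304); pin driver (150,205). For the hanger: white (274,228) or red (390,188). I choose the black square handle at (276,235) and will check it in close crops.

```bash
python3 - <<'E'
from h import *
s=load('scene0')['image'][:,:,::-1]; t=load('top0')['image'][:,:,::-1]
f=lambda im,u,v,w,k:cv2.resize(im[v-w:v+w,u-w:u+w],None,fx=k,fy=k,interpolation=cv2.INTER_CUBIC)
a=np.hstack([f(t,276,232,40,5),f(t,513,203,40,5)])
b=np.hstack([f(s,358,235,60,400/120),f(s,151,245,40,5)])
cv2.imwrite('pics/cropT.png',a); cv2.imwrite('pics/cropS.png',b)
E
```

```text
(no output)
```

View pics/cropT.png

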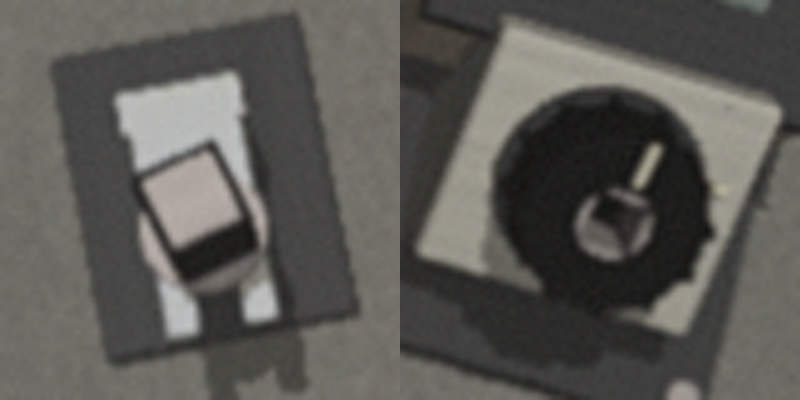

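View pics/cropS.png

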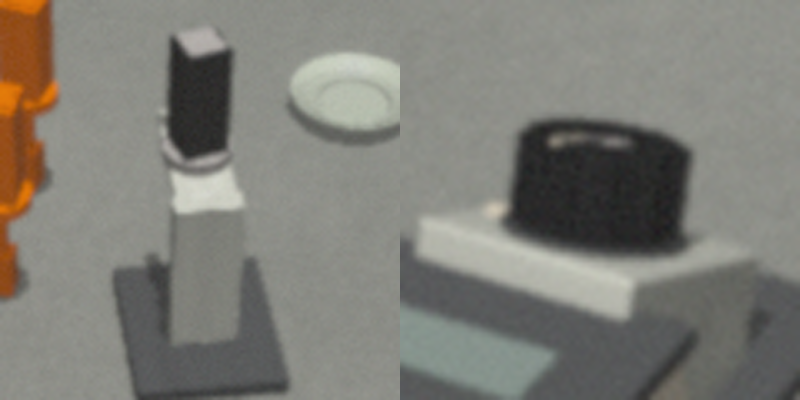

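The crop confirms the choice: a square black handle with a light cap and a collar, hanging in the white fork whose prongs point toward the robot. The knob's recess is at about (515.6,208) in top, with the pointer line up and to the right of it.

```bash
python3 - <<'E'
from h import *
S=load('scene0');T=load('top0')
tc=lambda u,v,cu,cv,w,k:((u+.5)/k+cu-w-.5,(v+.5)/k+cv-w-.5)
k=lambda u,v:tc(u,v,513,203,40,5); ks=lambda u,v:tc(u-400,v,151,245,40,5); k2=lambda u,v:k(u-400,v)
A,B,D=[tri(T,k2(*p),S,ks(*q)) for p,q in(((510,20),(635,290)),((782,106),(420,222)),((420,256),(755,256)))]
print(A,B,D)
n=np.cross(B[0]-A[0],D[0]-A[0]); n/=np.linalg.norm(n); n*=np.sign(n[2]); print('bezel n',n,np.degrees(np.arccos(n[2])))
# light cap of key
for nm,c,(u,v) in(('T',T,(276,232)),('S',S,(358,188))):
    im=c['image'].astype(int); w=14
    g=im[v-w:v+w,u-w:u+w]; print(nm); print((g.sum(2)//3)[::1])
E
```

```text
(array([ 0.65161812, -0.22854908,  0.09331348]), np.float64(0.004342398893216308)) (array([ 0.62489142, -0.32241395,  0.09486752]), np.float64(0.001418762541843003)) (array([ 0.57880297, -0.21120106,  0.04682838]), np.float64(0.0010798602688534213))
bezel n [-0.50440246  0.15767689  0.84895003] 31.902347912872443
T
[[180 185 183 184 185 183 186 185 185 186 183 186 186 185 187 184 182 187
  184 183 189 184 125  71  59  65  69  67]
 [162 183 186 185 184 183 183 186 184 186 187 185 189 187 182 162 157 177
  185 187 187 181 137  74  53  63  67  65]
 [137 178 182 184 183 185 184 185 186 187 186 186 180 162 143 106  94 146
  180 185 188 182 147  82  51  58  67  69]
 [124 174 186 186 184 187 185 187 185 185 178 163 142 108  91  73  54 100
  167 186 187 186 163 100  53  52  65  69]
 [115 170 187 184 185 185 186 183 163 156 140 109  90  87 117 117  81  73
  143 181 188 188 177 111  61  47  59  64]
 [106 172 188 187 187 181 165 148 111  95  94 107 119 132 157 163 130  71
  101 167 188 192 182 123  65  45  53  66]
 [100 170 187 181 165 147 111  90  83 104 126 153 163 166 169 170 154  98
   71 1
[... 5072 characters left out ...]
137 140 141 129  99  61  41  41  42  44  45  42  46  45  44  37  45  46
   44  44  42  45  55  92 122 138 140 139]
 [141 138 138 128 100  61  43  42  41  41  44  45  43  47  43  44  45  41
   42  43  44  43  61  95 130 139 140 139]
 [140 141 140 129  98  63  44  40  40  44  40  46  46  40  42  43  42  45
   44  46  45  45  62 100 130 139 139 140]
 [141 142 140 127  99  59  42  44  42  44  42  44  41  43  41  43  40  49
   46  45  46  48  63  99 133 139 137 136]
 [140 141 137 125 101  61  38  40  40  45  44  43  45  46  45  45  44  41
   45  43  46  48  61 100 132 140 139 136]
 [141 140 137 126  94  58  42  45  42  43  42  43  47  41  42  47  41  44
   47  46  41  47  65 101 130 140 138 139]]
```

```bash
python3 - <<'E'
from h import *
S=load('scene0');T=load('top0')
def comp(c,seed,lo,win=20,up=8):
    u,v=seed; g=cv2.cvtColor(c['image'][v-win:v+win,u-win:u+win],cv2.COLOR_RGB2GRAY)
    g=cv2.resize(g,None,fx=up,fy=up,interpolation=cv2.INTER_CUBIC)
    m=(g>lo).astype(np.uint8); n,l=cv2.connectedComponents(m); m=(l==l[win*up,win*up]).astype(np.uint8)
    ct=max(cv2.findContours(m,0,2)[0],key=cv2.contourArea)
    f=lambda p:(np.array(p)+.5)/up+np.array([u-win,v-win])-.5
    return ct,f
ct,f=comp(T,(275,231),115)
q=cv2.minAreaRect(ct); P=f(cv2.boxPoints(q)); print(P)
W=np.array([onz(T,*p,.193) for p in P]); print(W[:,:2],[np.linalg.norm(W[i]-W[i-1]) for i in range(4)])
c=W.mean(0); print('key top',c,[np.degrees(np.arctan2(*(W[i]-W[i-1])[[1,0]])) for i in range(4)])
ct,f=comp(S,(358,188),115) if 0 else comp(S,(357,187),148)
M=cv2.moments(ct); cs=f((M['m10']/M['m00'],M['m01']/M['m00'])); print('scene centroid',cs,onz(S,*cs,.193), tri(T,P.mean(0),S,cs)); print('proj top centre into scene',proj(S,c))
# hanger base plate dark corners (top crop)
tc=lambda u,v,cu,cv,w,k:((u+.5)/k+cu-w-.5,(v+.5)/k+cv-w-.5)
h=[onz(T,*tc(u,v,276,232,40,5),.008) for u,v in((52,62),(298,14),(358,312),(110,362))]
for i in range(4): d=h[i]-h[i-1]; print('plate',np.linalg.norm(d),np.degrees(np.arctan2(d[1],d[0])))
# prongs/post edges
for a,b in (((128,130),(166,335)),((243,120),(280,318))):
    d=onz(T,*tc(*b,276,232,40,5),.115)-onz(T,*tc(*a,276,232,40,5),.115); print('prong',np.degrees(np.arctan2(d[1],d[0])),onz(T,*tc(*b,276,232,40,5),.115))
# collar in scene and top etc: knob
n=np.array([-0.5044,0.1577,0.849]); k2=lambda u,v:tc(u-400,v,513,203,40,5)
ctr=onz(T,*k2(615,226),.105)
def onp(c,px,p0,n):
    o,d=ray(c,*px); return o+d*((p0-o)@n)/(d@n)
print('recess',ctr, 'in scene',proj(S,ctr))
o0=ctr
for p in((636,188),(656,146)):
    X=onp(T,k2(*p),ctr,n); print('ptr',X,np.linalg.norm(X-ctr))
mk=onp(T,k2(718,188),ctr-.038*n,n); print('mark',mk)
ex=np.cross(n,[0,0,1]); ex/=np.linalg.norm(ex); ey=np.cross(n,ex)
an=lambda X:np.degrees(np.arctan2((X-ctr)@ey,(X-ctr)@ex))
print('ptr ang',an(onp(T,k2(636,188),ctr,n)),an(onp(T,k2(656,146),ctr,n)),'mark',an(mk))
E
```

```text
[[263.63750076 227.83750153]
 [277.28750229 221.01250076]
 [284.13750076 234.71250153]
 [270.48749924 241.53750229]]
[[0.52532385 0.14471823]
 [0.53591785 0.12503181]
 [0.51586774 0.11440161]
 [0.50534038 0.13405482]] [np.float64(0.022650547270128354), np.float64(0.02235593954155336), np.float64(0.022693789780835836), np.float64(0.022295164267502058)]
key top [0.52061245 0.12955162 0.193     ] [np.float64(28.084886280942857), np.float64(-61.713636161502606), np.float64(-152.06827748830867), np.float64(118.17599321994865)]
scene centroid [357.73448171 186.47047557] [0.51701263 0.13062548 0.193     ] (array([0.52026273, 0.13008532, 0.19517422]), np.float64(0.0013203216120802907))
proj top centre into scene [357.03151068 187.55235386]
plate 0.10912424559976829 12.83381017655697
plate 0.08913970310238313 -77.34542084544465
plate 0.10896800852279728 -167.3130143541197
plate 0.0888601130526115 102.75498570311453
prong -167.75096225144992 [0.48711345 0.14080921 0.115     ]
prong -167.93407781209828 [0.49334164 0.10486295 0.115     ]
recess [ 0.58071965 -0.26111607  0.105     ] in scene [151.28835411 232.17520682]
ptr [ 0.5921591  -0.26581225  0.11266861] 0.014550695658216565
ptr [ 0.60466509 -0.26994525  0.12086625] 0.030051235201485855
mark [ 0.59939955 -0.3059946   0.07967147]
ptr ang -94.21153976975002 -92.44394380535428 mark -160.60044000858235
```

```bash
cat >> h.py <<'E'
key=np.array([.5204,.1298]); 
n=np.array([-0.507,0.155,0.848]); n/=np.linalg.norm(n)
rec=np.array([.5807,-.2611,.105])
ex=np.cross(n,[0,0,1]); ex/=np.linalg.norm(ex); ey=np.cross(n,ex)
a=np.radians(-93.3); px=np.cos(a)*ex+np.sin(a)*ey
def st():
    s=r.sense(); return s,s['eef_pos'],Rn.from_rotvec(s['tool_rot']).as_matrix()
def rel(Rt,pt):
    s,p,R=st(); return R.T@(np.asarray(pt)-p), Rn.from_matrix(R.T@Rt).as_rotvec()
def frame(z,y):
    z=z/np.linalg.norm(z); y=y-z*(y@z); y/=np.linalg.norm(y); return np.stack([np.cross(y,z),y,z],1)
E
python3 - <<'E'
from h import *
s,p,R=st(); print(R.round(3)); print('yaw y',np.degrees(np.arctan2(R[1,1],R[0,1])))
for yaw in (28.2,118.2,208.2,298.2):
    y=np.array([np.cos(np.radians(yaw)),np.sin(np.radians(yaw)),0]); Rt=frame(np.array([0,0,-1.]),y)
    d,w=rel(Rt,[*key,.139]); print(yaw,d.round(4),w.round(3))
S=load('scene0');T=load('top0')
print('orange',onz(T,349,236,.19),onz(T,346,304,.19), tri(T,(349,236),S,(298,205)),tri(T,(346,304),S,(305,175)))
for k in range(4):
    y=Rn.from_rotvec(-n*np.pi/2*k).apply(px); Rt=frame(-n,y); print(k,Rt.round(2).tolist(), np.degrees(np.arctan2(y[1],y[0])))
E
```

```text
[[-0.937  0.349 -0.   ]
 [ 0.349  0.937 -0.001]
 [-0.    -0.001 -1.   ]]
yaw y 69.55820040709426
28.2 [-0.4423 -0.3212  0.0921] [-0.001  0.     0.722]
118.2 [-0.4423 -0.3212  0.0921] [-0.001 -0.    -0.849]
208.2 [-0.4423 -0.3212  0.0921] [-1.00e-03 -1.00e-03 -2.42e+00]
298.2 [-0.4423 -0.3212  0.0921] [-0.000e+00  1.000e-03  2.293e+00]
orange [0.51657531 0.01901842 0.19      ] [0.41680843 0.02189385 0.19      ] (array([0.52199321, 0.01757135, 0.14638837]), np.float64(0.0028147493657824053)) (array([0.41758526, 0.01883831, 0.14572056]), np.float64(0.0006122529121497011))
0 [[0.34, 0.79, 0.51], [0.94, -0.3, -0.15], [0.03, 0.53, -0.85]] -20.88961227878905
1 [[0.79, -0.34, 0.51], [-0.3, -0.94, -0.15], [0.53, -0.03, -0.85]] -109.7984565740041
2 [[-0.34, -0.79, 0.51], [-0.94, 0.3, -0.15], [-0.03, -0.53, -0.85]] 159.11038772121097
3 [[-0.79, 0.34, 0.51], [0.3, 0.94, -0.15], [-0.53, 0.03, -0.85]] 70.20154342599592
```

```bash
python3 -m creep '[{"x":-0.04,"y":-0.03,"z":-0.01,"wz":0.07},{"x":-0.08,"y":-0.058,"z":-0.01,"wz":0.14},{"x":-0.12,"y":-0.087,"z":-0.01,"wz":0.2},{"x":-0.16,"y":-0.116,"z":-0.01,"wz":0.27},{"x":-0.2,"y":-0.145,"z":-0.01,"wz":0.34},{"x":-0.24,"y":-0.174,"z":-0.01,"wz":0.41},{"x":-0.28,"y":-0.203,"z":-0.01,"wz":0.48},{"x":-0.32,"y":-0.232,"z":-0.01,"wz":0.55},{"x":-0.36,"y":-0.261,"z":-0.01,"wz":0.62},{"x":-0.4,"y":-0.29,"z":-0.01,"wz":0.68}]' 40
python3 - <<'E'
from h import *
y=np.array([np.cos(np.radians(28.2)),np.sin(np.radians(28.2)),0]); Rt=frame(np.array([0,0,-1.]),y)
d,w=rel(Rt,[*key,.139]); print(d.round(4),w.round(3),r.sense()['qpos'].round(3))
E
```

```text
[-0.4423 -0.3212  0.0921] [-0.001  0.     0.722] [-1.255  0.418 -0.01   1.614  0.005  1.111 -0.053]$[0]: bad value
```

```bash
python3 -m creep '[{"x":-0.04,"y":-0.03,"z":-0.01,"wx":0,"wy":0,"wz":0.07,"jaw":-1},{"x":-0.08,"y":-0.058,"z":-0.01,"wx":0,"wy":0,"wz":0.14,"jaw":-1},{"x":-0.12,"y":-0.087,"z":-0.01,"wx":0,"wy":0,"wz":0.2,"jaw":-1},{"x":-0.16,"y":-0.116,"z":-0.01,"wx":0,"wy":0,"wz":0.27,"jaw":-1},{"x":-0.2,"y":-0.145,"z":-0.01,"wx":0,"wy":0,"wz":0.34,"jaw":-1},{"x":-0.24,"y":-0.174,"z":-0.01,"wx":0,"wy":0,"wz":0.41,"jaw":-1},{"x":-0.28,"y":-0.203,"z":-0.01,"wx":0,"wy":0,"wz":0.48,"jaw":-1},{"x":-0.32,"y":-0.232,"z":-0.01,"wx":0,"wy":0,"wz":0.55,"jaw":-1},{"x":-0.36,"y":-0.261,"z":-0.01,"wx":0,"wy":0,"wz":0.62,"jaw":-1},{"x":-0.4,"y":-0.29,"z":-0.01,"wx":0,"wy":0,"wz":0.68,"jaw":-1}]' 40
cat > g.py <<'E'
from h import *
y=np.array([np.cos(np.radians(28.2)),np.sin(np.radians(28.2)),0]); Rt=frame(np.array([0,0,-1.]),y)
d,w=rel(Rt,[*key,.139]); print(d.round(4),w.round(3),r.sense()['qpos'].round(3))
E
python3 g.py
```

```text
t: 1.1
eef_pos: [0.4924, 0.1723, 0.2413]
tool_rot: [-1.56, -2.727, -0.0]
wrist_force: [1.6, 1.8, -0.7]
finger_gap: 0.0853
[-0.0508  0.0026  0.1023] [ 0.    -0.     0.039] [-0.7    0.229  0.354  1.868 -0.09   1.06   0.221]
```

```bash
python3 -m creep '[{"x":-0.03,"y":0.002,"z":0,"wx":0,"wy":0,"wz":0.039,"jaw":-1},{"x":-0.05,"y":0.0025,"z":0.01,"wx":0,"wy":0,"wz":0.039,"jaw":-1},{"x":-0.05,"y":0.0025,"z":0.02,"wx":0,"wy":0,"wz":0.039,"jaw":-1},{"x":-0.05,"y":0.0025,"z":0.02,"wx":0,"wy":0,"wz":0.039,"jaw":-1}]' 40
python3 g.py; python3 - <<'E'
from h import *
c=snap('scene','s1'); d=snap('top','t1')
i=c['image'][140:260,280:440];j=d['image'][160:310,180:380]
cv2.imwrite('pics/c1.png',np.hstack([cv2.resize(i,(400,300),interpolation=2),cv2.resize(j,(400,300),interpolation=2)])[:,:,::-1])
E
```

```text
t: 1.5
eef_pos: [0.5185, 0.1323, 0.2198]
tool_rot: [-1.609, -2.696, 0.003]
wrist_force: [0.3, 0.3, 0.1]
finger_gap: 0.0848
[-0.0031  0.0006  0.0808] [-0.003 -0.     0.002] [-0.627  0.283  0.381  1.859 -0.121  1.025  0.299]
```

View pics/c1.png

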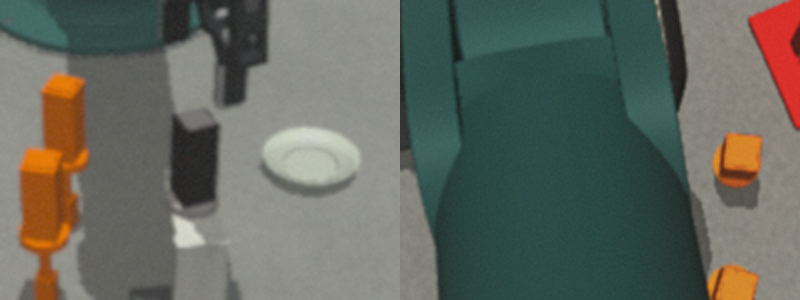

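The scene crop shows both open fingertips straddling the key's handle from above, with the cap at crop (195,115). The top view is blocked by the arm. I'll descend with a small correction.

```bash
python3 -m creep '[{"x":-0.003,"y":0.0005,"z":0.02,"wx":-0.003,"wy":0,"wz":0.002,"jaw":-1},{"x":-0.003,"y":0.0005,"z":0.04,"wx":-0.003,"wy":0,"wz":0.002,"jaw":-1},{"x":-0.003,"y":0.0005,"z":0.06,"wx":-0.003,"wy":0,"wz":0.002,"jaw":-1},{"x":-0.003,"y":0.0005,"z":0.08,"wx":-0.003,"wy":0,"wz":0.002,"jaw":-1},{"x":-0.003,"y":0.0005,"z":0.08,"wx":-0.003,"wy":0,"wz":0.002,"jaw":-1},{"x":-0.003,"y":0.0005,"z":0.08,"wx":-0.003,"wy":0,"wz":0.002,"jaw":-1}]' 40
python3 g.py; python3 - <<'E'
from h import *
c=snap('scene','s2'); i=c['image'][140:260,280:440]
cv2.imwrite('pics/c2.png',cv2.resize(i,(800,600),interpolation=2)[:,:,::-1])
E
```

```text
t: 2.2
eef_pos: [0.5213, 0.1307, 0.1421]
tool_rot: [1.61, 2.696, 0.004]
wrist_force: [0.6, -0.1, 0.8]
finger_gap: 0.0857
[-0.0003 -0.0012  0.0031] [ 0.003 -0.     0.002] [-0.596  0.385  0.36   1.926 -0.177  0.857  0.349]
```

View pics/c2.png

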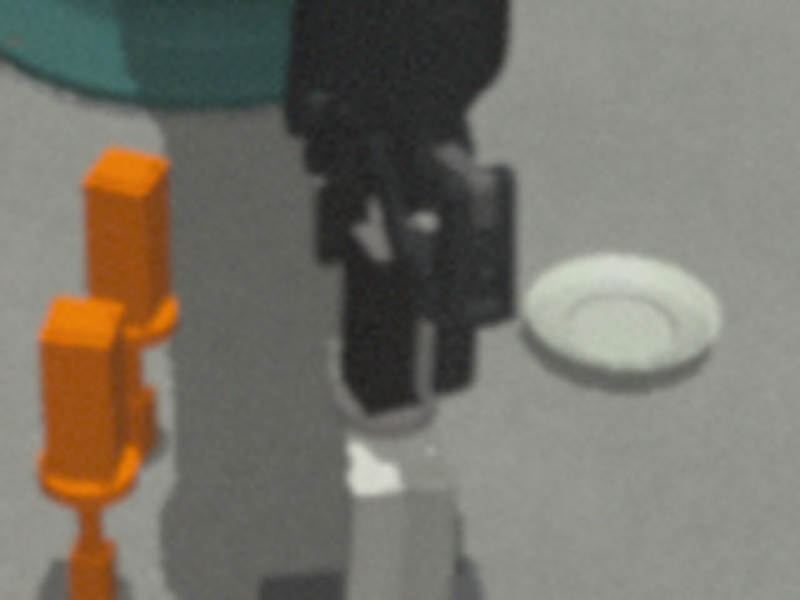

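The handle stands between the open fingers, just above the collar. Closing.

```bash
python3 -m creep '[{"x":0,"y":0,"z":0.002,"wx":0,"wy":0,"wz":0,"jaw":0},{"x":0,"y":0,"z":0.002,"wx":0,"wy":0,"wz":0,"jaw":0.2},{"x":0,"y":0,"z":0.002,"wx":0,"wy":0,"wz":0,"jaw":1},{"x":0,"y":0,"z":0.002,"wx":0,"wy":0,"wz":0,"jaw":1},{"x":0,"y":0,"z":0.002,"wx":0,"wy":0,"wz":0,"jaw":1},{"x":0,"y":0,"z":0.002,"wx":0,"wy":0,"wz":0,"jaw":1},{"x":0,"y":0,"z":0.002,"wx":0,"wy":0,"wz":0,"jaw":1},{"x":0,"y":0,"z":0.002,"wx":0,"wy":0,"wz":0,"jaw":1},{"x":0,"y":0,"z":0.002,"wx":0,"wy":0,"wz":0,"jaw":1},{"x":0,"y":0,"z":0.002,"wx":0,"wy":0,"wz":0,"jaw":1}]' 70
python3 g.py; python3 - <<'E'
from h import *
s,p,R=st(); print(R.T@np.array([-np.cos(np.radians(12.5)),-np.sin(np.radians(12.5)),0]))
E
```

```text
t: 3.25
eef_pos: [0.5214, 0.13, 0.1397]
tool_rot: [1.611, 2.695, 0.004]
wrist_force: [-3.0, -1.4, 6.7]
finger_gap: 0.0272
[ 0.0003 -0.001   0.0007] [ 0.003 -0.     0.001] [-0.595  0.388  0.359  1.928 -0.179  0.852  0.35 ]
[ 0.27133422 -0.96248007 -0.00313974]
```

Grip opening is 27.2 mm, so the handle is held. I'll lift only 18 mm: this clears the 10 mm lips, and the 16 mm tip stays below the 15 mm slot. Then I'll draw out along the fork's -x.

```bash
python3 -m creep '[{"x":0,"y":0,"z":-0.006,"wx":0,"wy":0,"wz":0,"jaw":1},{"x":0,"y":0,"z":-0.012,"wx":0,"wy":0,"wz":0,"jaw":1},{"x":0,"y":0,"z":-0.018,"wx":0,"wy":0,"wz":0,"jaw":1},{"x":0,"y":0,"z":-0.018,"wx":0,"wy":0,"wz":0,"jaw":1},{"x":0,"y":0,"z":-0.018,"wx":0,"wy":0,"wz":0,"jaw":1}]' 70
python3 - <<'E'
from h import *
c=snap('scene','s3'); i=c['image'][140:260,280:440]
cv2.imwrite('pics/c3.png',cv2.resize(i,(800,600),interpolation=2)[:,:,::-1])
E
```

```text
t: 3.75
eef_pos: [0.5213, 0.13, 0.1575]
tool_rot: [1.611, 2.695, 0.004]
wrist_force: [-0.1, -0.3, -2.4]
finger_gap: 0.0274
```

View pics/c3.png

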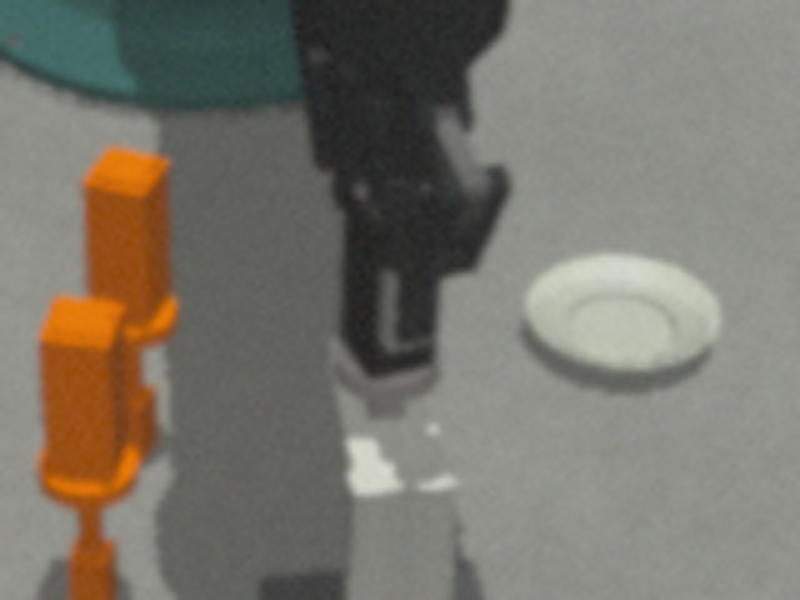

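The collar (crop ~(390,370)) now rides clear above the fork with the shank visible under it, and the wrist reads the key's weight. Drawing out, then up.

```bash
python3 -m creep '[{"x":0.004,"y":-0.0144,"z":0,"wx":0,"wy":0,"wz":0,"jaw":1},{"x":0.0081,"y":-0.0289,"z":0,"wx":0,"wy":0,"wz":0,"jaw":1},{"x":0.0122,"y":-0.0433,"z":0,"wx":0,"wy":0,"wz":0,"jaw":1},{"x":0.0163,"y":-0.0577,"z":0,"wx":0,"wy":0,"wz":0,"jaw":1},{"x":0.019,"y":-0.0674,"z":0,"wx":0,"wy":0,"wz":0,"jaw":1},{"x":0.019,"y":-0.0674,"z":0,"wx":0,"wy":0,"wz":0,"jaw":1},{"x":0.019,"y":-0.0674,"z":-0.04,"wx":0,"wy":0,"wz":0,"jaw":1},{"x":0.019,"y":-0.0674,"z":-0.08,"wx":0,"wy":0,"wz":0,"jaw":1},{"x":0.019,"y":-0.0674,"z":-0.12,"wx":0,"wy":0,"wz":0,"jaw":1},{"x":0.019,"y":-0.0674,"z":-0.15,"wx":0,"wy":0,"wz":0,"jaw":1}]' 70
python3 - <<'E'
from h import *
c=snap('scene','s4'); print(r.sense()['qpos'].round(3))
# tcp to key tip along z : grasp with tip at 0.043 when tcp .1397 -> 96.7mm
y=px; Rt=frame(-n,y); 
for h in (.10,.06): print(rel(Rt,rec+n*(.0967+h)),rec+n*(.0967+h))
E
```

```text
t: 4.8
eef_pos: [0.4532, 0.1147, 0.3097]
tool_rot: [1.611, 2.694, 0.007]
wrist_force: [1.7, -0.4, -2.1]
finger_gap: 0.0278
[-0.69   0.047  0.393  1.896 -0.021  1.193  0.203]
(array([-0.31702495, -0.14067173,  0.04056041]), array([-0.52783664, -0.20938671,  0.82296678])) [ 0.48098197 -0.23061421  0.27178676]
(array([-0.33206075, -0.12607314,  0.07463102]), array([-0.52783664, -0.20938671,  0.82296678])) [ 0.50126017 -0.23681366  0.23786978]
```

View pics/s4.png

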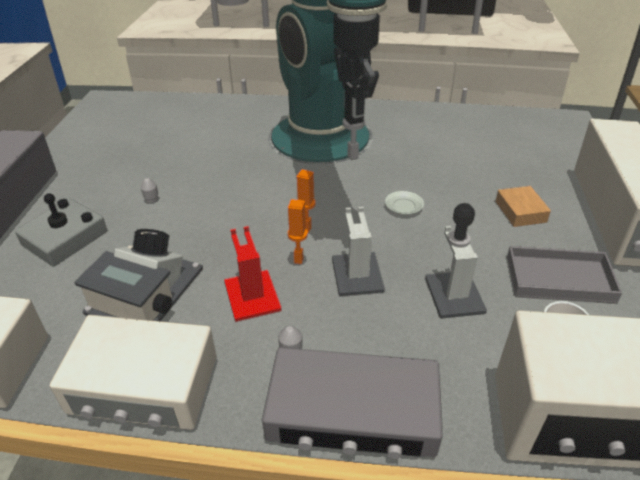

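The key is out and hanging upright in the gripper at (352,135). The fork at (357,230) is empty and the pin driver is undisturbed. Next, swing over to the knob with the tilt, 100 mm off along its axis.

```bash
python3 -m creep '[{"x":-0.03,"y":-0.014,"z":-0.03,"wx":-0.05,"wy":-0.02,"wz":0.08,"jaw":1},{"x":-0.065,"y":-0.028,"z":-0.04,"wx":-0.11,"wy":-0.04,"wz":0.16,"jaw":1},{"x":-0.1,"y":-0.042,"z":-0.04,"wx":-0.16,"wy":-0.06,"wz":0.25,"jaw":1},{"x":-0.135,"y":-0.056,"z":-0.04,"wx":-0.21,"wy":-0.08,"wz":0.33,"jaw":1},{"x":-0.17,"y":-0.07,"z":-0.04,"wx":-0.26,"wy":-0.105,"wz":0.41,"jaw":1},{"x":-0.205,"y":-0.085,"z":-0.03,"wx":-0.32,"wy":-0.125,"wz":0.49,"jaw":1},{"x":-0.24,"y":-0.1,"z":-0.02,"wx":-0.37,"wy":-0.146,"wz":0.58,"jaw":1},{"x":-0.27,"y":-0.115,"z":0.0,"wx":-0.42,"wy":-0.167,"wz":0.66,"jaw":1},{"x":-0.295,"y":-0.13,"z":0.02,"wx":-0.475,"wy":-0.188,"wz":0.74,"jaw":1},{"x":-0.317,"y":-0.14,"z":0.04,"wx":-0.528,"wy":-0.209,"wz":0.823,"jaw":1}]' 70
cat > k.py <<'E'
from h import *
import sys
print(r.sense()['qpos'].round(3))
for h in map(float,sys.argv[1:]): 
    d,w=rel(frame(-n,px),rec+n*(.0967+h)); print(h,d.round(4),w.round(3))
E
python3 k.py .1
```

```text
t: 5.85
eef_pos: [0.4788, -0.2332, 0.2664]
tool_rot: [2.188, 1.517, 0.464]
wrist_force: [1.1, 0.6, -4.3]
finger_gap: 0.0272
[-0.387 -0.088  0.794  2.221  0.006  0.429  0.06 ]
0.1 [ 0.0033  0.0038 -0.0039] [-0.002  0.006 -0.002]
```

```bash
python3 -m creep '[{"x":0.003,"y":0.004,"z":0.01,"wx":0,"wy":0.006,"wz":0,"jaw":1},{"x":0.003,"y":0.004,"z":0.03,"wx":0,"wy":0.006,"wz":0,"jaw":1},{"x":0.003,"y":0.004,"z":0.05,"wx":0,"wy":0.006,"wz":0,"jaw":1},{"x":0.003,"y":0.004,"z":0.065,"wx":0,"wy":0.006,"wz":0,"jaw":1},{"x":0.003,"y":0.004,"z":0.07,"wx":0,"wy":0.006,"wz":0,"jaw":1},{"x":0.003,"y":0.004,"z":0.07,"wx":0,"wy":0.006,"wz":0,"jaw":1}]' 70
python3 k.py .02
python3 - <<'E'
from h import *
c=snap('scene','s5'); d=snap('top','t5')
i=c['image'][175:275,91:211];j=d['image'][140:260,440:584]
cv2.imwrite('pics/c5.png',np.hstack([cv2.resize(i,(400,333),interpolation=2),cv2.resize(j,(400,333),interpolation=2)])[:,:,::-1])
E
```

```text
t: 6.45
eef_pos: [0.5186, -0.2407, 0.2084]
tool_rot: [2.188, 1.529, 0.467]
wrist_force: [-0.4, -0.2, -1.6]
finger_gap: 0.0272
[-0.319  0.161  0.802  2.202 -0.625  0.334  0.636]
0.02 [-0.0013  0.0007  0.0056] [-0.007 -0.001  0.003]
```

View pics/c5.png

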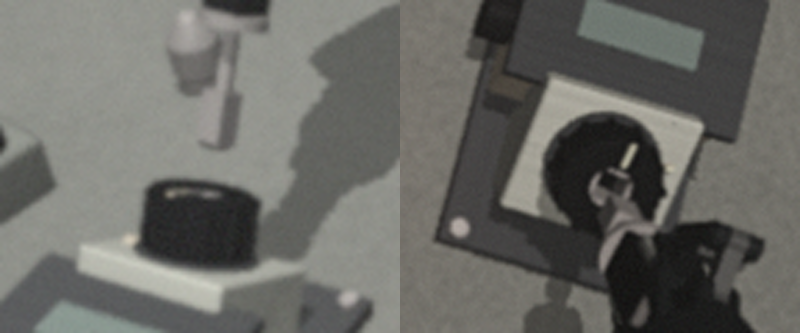

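```bash
python3 - <<'E'
from h import *
c=load('s5'); d=load('t5')
s,p,R=st(); tip=p+R[:,2]*.0967; print(tip,(tip-rec)@n, 'S',proj(c,tip),'T',proj(d,tip),'recT',proj(d,rec),'recS',proj(c,rec))
i=cv2.resize(c['image'][190:250,121:181],(400,400),interpolation=2);j=cv2.resize(d['image'][180:230,490:540],(400,400),interpolation=2)
o=np.hstack([i,j])[:,:,::-1].copy()
cv2.imwrite('pics/c5b.png',o)
E
```

```text
[ 0.56723968 -0.25533705  0.12716389] 0.026510260055542273 S [154.16711534 219.03972169] T [516.86581057 213.61076007] recT [515.59073735 207.8114913 ] recS [151.29962728 232.16932192]
```

View pics/c5b.png

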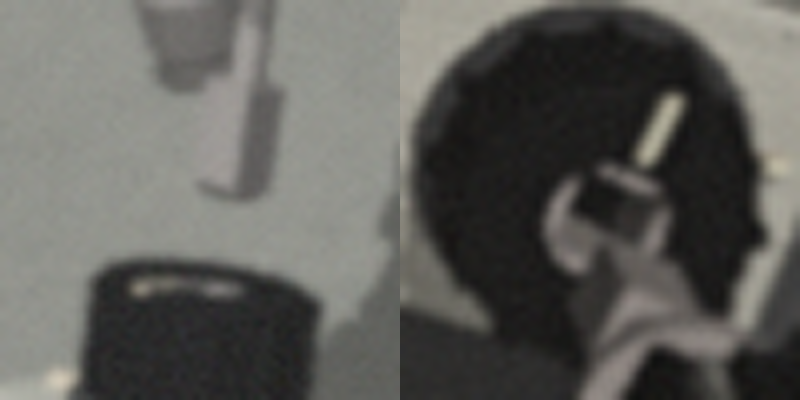

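```bash
cat > ov.py <<'E'
from h import *
import sys
def overlay(ts,tt,out,q0S,q0T,w=30,tipoff=(0,0)):
    s,p,R=st(); res=[]
    for c,(u,v) in((load(ts),q0S),(load(tt),q0T)):
        k=400/(2*w); im=cv2.resize(c['image'][v-w:v+w,u-w:u+w],(400,400),interpolation=2)[:,:,::-1].copy()
        f=lambda X:tuple(int(round(a)) for a in ((proj(c,X)+.5-np.array([u-w,v-w]))*k-.5))
        K=lambda x,y,z:p+R@np.array([x,y,.0967-z])
        for z,hw in((0,.005),(.004,.008),(.034,.008)):
            P=np.array([f(K(a*hw,b*hw,z)) for a,b in((1,1),(1,-1),(-1,-1),(-1,1))]); cv2.polylines(im,[P],True,(0,255,0),1)
        cv2.line(im,f(K(0,0,0)),f(K(0,0,.07)),(0,0,255),1)
        t=np.linspace(0,2*np.pi,40); P=np.array([f(rec+.0125*(np.cos(x)*ex+np.sin(x)*ey)) for x in t]); cv2.polylines(im,[P],True,(255,0,255),1)
        P=np.array([f(rec+.031*(np.cos(x)*ex+np.sin(x)*ey)) for x in t]); cv2.polylines(im,[P],True,(255,255,0),1)
        cv2.line(im,f(rec+.014*px),f(rec+.03*px),(0,0,255),1)
        res.append(im)
    cv2.imwrite(f'pics/{out}.png',np.hstack(res))
if __name__=='__main__': overlay(sys.argv[1],sys.argv[2],sys.argv[3],(151,222),(515,208))
E
python3 ov.py s5 t5 ov5
```

```text
(no output)
```

View pics/ov5.png

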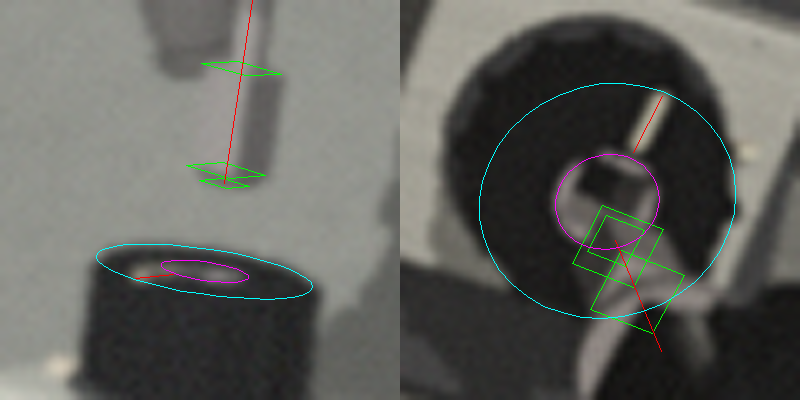

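```bash
python3 - <<'E'
from h import *
c=load('t5')['image'][190:240,495:545][:,:,::-1]
g=cv2.resize(c,(600,600),interpolation=cv2.INTER_CUBIC).astype(float); g=np.clip((g-20)*2.2,0,255).astype(np.uint8)
cv2.imwrite('pics/t5z.png',g)
E
```

```text
(no output)
```

View pics/t5z.png

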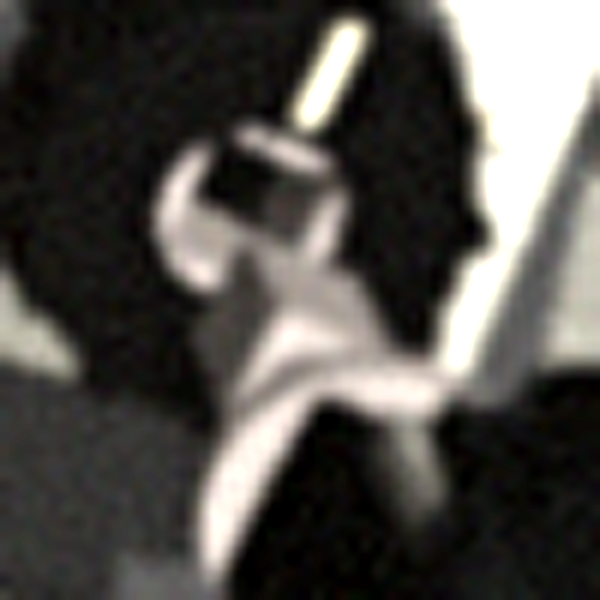

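Top view: the tip end corner observed at (515.4,210) agrees with the prediction within 0.5 px, and the recess centre is at (516,207.7). Scene suggests about 1 mm toward -y. I'll shift the estimate 0.7 mm and start inserting.

```bash
sed -i 's/rec=np.array(\[.5807,-.2611,.105\])/rec=np.array([.5807,-.2618,.105])/' h.py; python3 k.py .02 -.006 -.03
```

```text
[-0.321  0.158  0.803  2.202 -0.623  0.334  0.634]
0.02 [-0.0021  0.0004  0.0066] [-0.005 -0.002  0.002]
-0.006 [-0.0021  0.0006  0.0326] [-0.005 -0.002  0.002]
-0.03 [-0.0021  0.0007  0.0566] [-0.005 -0.002  0.002]
```

```bash
python3 -m creep '[{"x":-0.001,"y":0.0005,"z":0.005,"wx":-0.005,"wy":-0.002,"wz":0.002,"jaw":1},{"x":-0.002,"y":0.0005,"z":0.012,"wx":-0.005,"wy":-0.002,"wz":0.002,"jaw":1},{"x":-0.002,"y":0.0005,"z":0.018,"wx":-0.005,"wy":-0.002,"wz":0.002,"jaw":1},{"x":-0.002,"y":0.0005,"z":0.022,"wx":-0.005,"wy":-0.002,"wz":0.002,"jaw":1},{"x":-0.002,"y":0.0005,"z":0.026,"wx":-0.005,"wy":-0.002,"wz":0.002,"jaw":1},{"x":-0.002,"y":0.0005,"z":0.026,"wx":-0.005,"wy":-0.002,"wz":0.002,"jaw":1},{"x":-0.002,"y":0.0005,"z":0.026,"wx":-0.005,"wy":-0.002,"wz":0.002,"jaw":1}]' 70
python3 k.py 0 -.03
python3 - <<'E'
from h import *
snap('scene','s6'); snap('top','t6')
E
python3 ov.py s6 t6 ov6
```

```text
t: 7.25
eef_pos: [0.5314, -0.2463, 0.1876]
tool_rot: [2.185, 1.522, 0.472]
wrist_force: [-0.5, 0.1, -2.4]
finger_gap: 0.0272
[-0.199  0.223  0.686  2.192 -0.799  0.3    0.795]
0.0 [-0.0005  0.      0.0008] [ 0. -0.  0.]
-0.03 [-0.0005  0.      0.0308] [ 0. -0.  0.]
```

View pics/ov6.png

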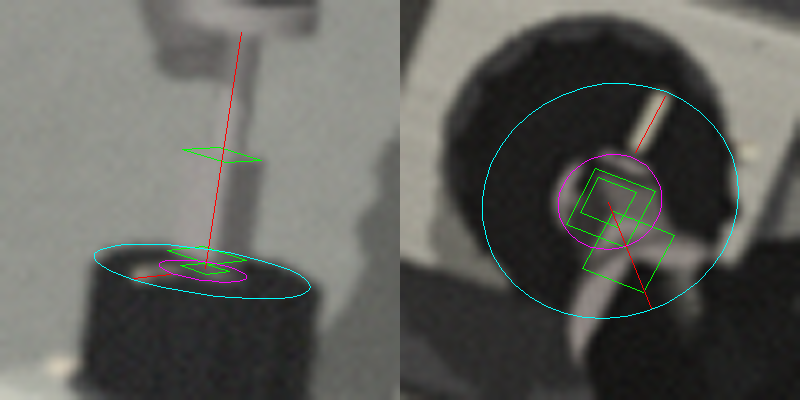

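The tip end is at the mouth, centred in both views, with no contact force. Pushing on in slow steps.

```bash
python3 -m creep '[{"x":-0.0005,"y":0,"z":0.003,"wx":0,"wy":0,"wz":0,"jaw":1},{"x":-0.0005,"y":0,"z":0.006,"wx":0,"wy":0,"wz":0,"jaw":1},{"x":-0.0005,"y":0,"z":0.009,"wx":0,"wy":0,"wz":0,"jaw":1},{"x":-0.0005,"y":0,"z":0.011,"wx":0,"wy":0,"wz":0,"jaw":1},{"x":-0.0005,"y":0,"z":0.011,"wx":0,"wy":0,"wz":0,"jaw":1},{"x":-0.0005,"y":0,"z":0.011,"wx":0,"wy":0,"wz":0,"jaw":1}]' 70
python3 k.py 0 -.03
python3 - <<'E'
from h import *
s,p,R=st(); print('tool force',R.T@s['wrist_force'],R.T@s['wrist_torque'])
E
```

```text
t: 7.95
eef_pos: [0.5368, -0.2484, 0.178]
tool_rot: [2.185, 1.522, 0.472]
wrist_force: [1.8, 0.5, -2.1]
finger_gap: 0.0273
[-0.151  0.249  0.638  2.186 -0.862  0.288  0.854]
0.0 [ 0.      0.0002 -0.0104] [-0.    -0.     0.001]
-0.03 [0.     0.0002 0.0196] [-0.    -0.     0.001]
tool force [0.99559352 0.15526826 2.59468152] [ 0.69960549  0.12290325 -0.02364415]
```

```bash
python3 -m creep '[{"x":0,"y":0,"z":0.003,"wx":0,"wy":0,"wz":0,"jaw":1},{"x":0,"y":0,"z":0.006,"wx":0,"wy":0,"wz":0,"jaw":1},{"x":0,"y":0,"z":0.009,"wx":0,"wy":0,"wz":0,"jaw":1},{"x":0,"y":0,"z":0.012,"wx":0,"wy":0,"wz":0,"jaw":1},{"x":0,"y":0,"z":0.015,"wx":0,"wy":0,"wz":0,"jaw":1},{"x":0,"y":0,"z":0.017,"wx":0,"wy":0,"wz":0,"jaw":1},{"x":0,"y":0,"z":0.017,"wx":0,"wy":0,"wz":0,"jaw":1},{"x":0,"y":0,"z":0.017,"wx":0,"wy":0,"wz":0,"jaw":1}]' 70
cat > f.py <<'E'
from h import *
s,p,R=st(); print('tool force',(R.T@s['wrist_force']).round(2),(R.T@s['wrist_torque']).round(3)); snap('scene','sl'); snap('top','tl')
E
python3 k.py 0 -.03; python3 f.py; python3 ov.py sl tl ov7
```

```text
t: 8.75
eef_pos: [0.5454, -0.251, 0.1636]
tool_rot: [2.185, 1.523, 0.472]
wrist_force: [1.9, 0.7, -2.9]
finger_gap: 0.0269
[-0.085  0.286  0.568  2.175 -0.951  0.269  0.937]
0.0 [-0.      0.0002 -0.0274] [-0.    -0.     0.001]
-0.03 [-0.      0.0002  0.0026] [-0.    -0.     0.001]
tool force [ 1.23 -0.23  3.29] [ 0.589  0.331 -0.006]
```

View pics/ov7.png

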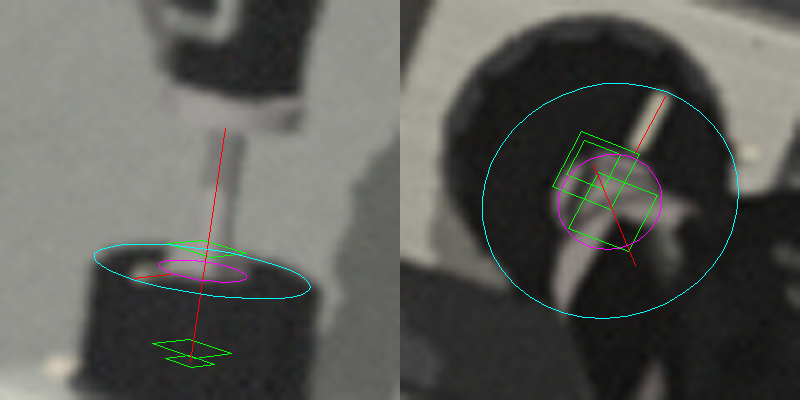

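The tip is 27 mm deep with no side load. I'll push for the bottom.

```bash
python3 -m creep '[{"x":0,"y":0,"z":0.001,"wx":0,"wy":0,"wz":0,"jaw":1},{"x":0,"y":0,"z":0.002,"wx":0,"wy":0,"wz":0,"jaw":1},{"x":0,"y":0,"z":0.003,"wx":0,"wy":0,"wz":0,"jaw":1},{"x":0,"y":0,"z":0.003,"wx":0,"wy":0,"wz":0,"jaw":1}]' 70
python3 k.py -.03; python3 f.py
```

```text
t: 9.25
eef_pos: [0.5469, -0.2516, 0.1615]
tool_rot: [2.185, 1.522, 0.473]
wrist_force: [-10.7, 5.8, 15.1]
finger_gap: 0.0274
[-0.074  0.292  0.556  2.173 -0.967  0.266  0.952]
-0.03 [ 0.0001  0.     -0.    ] [ 0.001 -0.001  0.   ]
tool force [  2.3   -2.26 -19.1 ] [ 1.423  0.663 -0.044]
```

Bottom reached at the predicted depth, with 19 N axially. Now turning clockwise (+wz), in two steps.

```bash
python3 -m creep '[{"x":0,"y":0,"z":0,"wx":0,"wy":0,"wz":0.08,"jaw":1},{"x":0,"y":0,"z":0,"wx":0,"wy":0,"wz":0.16,"jaw":1},{"x":0,"y":0,"z":0,"wx":0,"wy":0,"wz":0.24,"jaw":1},{"x":0,"y":0,"z":0,"wx":0,"wy":0,"wz":0.32,"jaw":1},{"x":0,"y":0,"z":0,"wx":0,"wy":0,"wz":0.4,"jaw":1},{"x":0,"y":0,"z":0,"wx":0,"wy":0,"wz":0.4,"jaw":1}]' 90
python3 k.py -.03; python3 f.py;  python3 ov.py sl tl ov8
```

```text
t: 9.95
eef_pos: [0.5467, -0.2513, 0.1613]
tool_rot: [2.497, 1.076, 0.596]
wrist_force: [-15.7, 7.8, 18.0]
finger_gap: 0.027
[-0.156  0.308  0.653  2.176 -1.047  0.292  0.618]
-0.03 [ 0.0001  0.0003 -0.    ] [-0.    -0.001 -0.403]
tool force [  0.3   -5.92 -24.43] [ 2.101 -0.203 -0.043]
```

View pics/ov8.png

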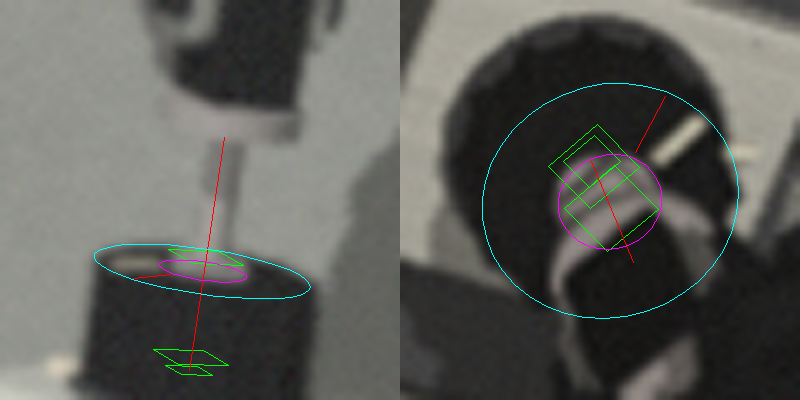

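The pointer line turned clockwise along with the key, now at about (502,199) in top. Continuing.

```bash
python3 -m creep '[{"x":0,"y":0,"z":0,"wx":0,"wy":0,"wz":0.1,"jaw":1},{"x":0,"y":0,"z":0,"wx":0,"wy":0,"wz":0.2,"jaw":1},{"x":0,"y":0,"z":0,"wx":0,"wy":0,"wz":0.3,"jaw":1},{"x":0,"y":0,"z":0,"wx":0,"wy":0,"wz":0.4,"jaw":1},{"x":0,"y":0,"z":0,"wx":0,"wy":0,"wz":0.5,"jaw":1},{"x":0,"y":0,"z":0,"wx":0,"wy":0,"wz":0.6,"jaw":1},{"x":0,"y":0,"z":0,"wx":0,"wy":0,"wz":0.68,"jaw":1},{"x":0,"y":0,"z":0,"wx":0,"wy":0,"wz":0.68,"jaw":1}]' 90
python3 k.py -.03; python3 f.py;  python3 ov.py sl tl ov9
```

```text
t: 10.85
eef_pos: [0.5468, -0.2512, 0.1614]
tool_rot: [2.839, 0.191, 0.764]
wrist_force: [-14.6, 8.1, 18.5]
finger_gap: 0.0272
[-0.252  0.335  0.772  2.178 -1.138  0.331  0.015]
-0.03 [ 0.0001  0.0003 -0.    ] [-1.000e-03 -1.000e-03 -1.083e+00]
tool force [ -2.17  -4.91 -24.3 ] [ 1.83  -1.208 -0.04 ]
```

View pics/ov9.png

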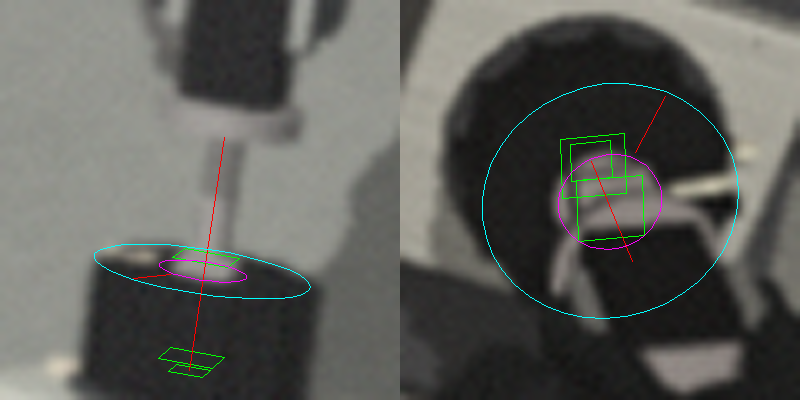

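```bash
python3 -m creep '[{"x":0,"y":0,"z":0,"wx":0,"wy":0,"wz":0.05,"jaw":1},{"x":0,"y":0,"z":0,"wx":0,"wy":0,"wz":0.1,"jaw":1},{"x":0,"y":0,"z":0,"wx":0,"wy":0,"wz":0.1,"jaw":1}]' 90
python3 k.py -.03; python3 f.py
python3 -m creep '[{"x":0,"y":0,"z":0,"wx":0,"wy":0,"wz":0.04,"jaw":1},{"x":0,"y":0,"z":0,"wx":0,"wy":0,"wz":0.07,"jaw":1},{"x":0,"y":0,"z":0,"wx":0,"wy":0,"wz":0.07,"jaw":1}]' 90
python3 k.py -.03; python3 f.py;  python3 ov.py sl tl ov10
```

```text
t: 11.25
eef_pos: [0.5468, -0.2511, 0.1614]
tool_rot: [2.867, 0.051, 0.783]
wrist_force: [-15.0, 8.3, 19.3]
finger_gap: 0.027
[-0.259  0.337  0.78   2.178 -1.144  0.335 -0.078]
-0.03 [ 0.0002  0.0004 -0.    ] [-1.000e-03 -1.000e-03 -1.182e+00]
tool force [ -2.6   -4.69 -25.21] [ 1.742 -1.393 -0.065]
t: 11.65
eef_pos: [0.5467, -0.2511, 0.1614]
tool_rot: [2.883, -0.049, 0.796]
wrist_force: [-14.4, 8.9, 19.0]
finger_gap: 0.0272
[-0.263  0.339  0.786  2.178 -1.148  0.337 -0.144]
-0.03 [ 0.0002  0.0003 -0.0001] [-1.000e-03 -1.000e-03 -1.251e+00]
tool force [ -2.52  -5.21 -24.81] [ 1.72  -1.501 -0.118]
```

View pics/ov10.png

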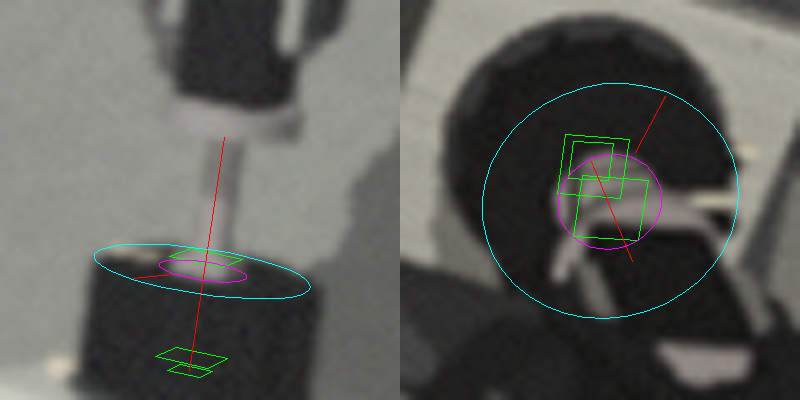

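```bash
python3 -m creep '[{"x":0,"y":0,"z":0,"wx":0,"wy":0,"wz":0.03,"jaw":1},{"x":0,"y":0,"z":0,"wx":0,"wy":0,"wz":0.06,"jaw":1},{"x":0,"y":0,"z":0,"wx":0,"wy":0,"wz":0.06,"jaw":1}]' 90
python3 k.py -.03; python3 f.py
python3 -m creep '[{"x":0,"y":0,"z":0,"wx":0,"wy":0,"wz":0.03,"jaw":1},{"x":0,"y":0,"z":0,"wx":0,"wy":0,"wz":0.06,"jaw":1},{"x":0,"y":0,"z":0,"wx":0,"wy":0,"wz":0.06,"jaw":1}]' 90
python3 k.py -.03; python3 f.py;python3 - <<'E'
from h import *
T=load('tl'); mk=np.array([0.59939955,-0.3059946,0.07967147]); u=mk-(rec-.038*n); u/=np.linalg.norm(u)
print('pointer at stop seen at',proj(T,rec+.014*u),proj(T,rec+.029*u))
j=cv2.resize(T['image'][180:240,490:550],(600,600),interpolation=2)[:,:,::-1]; cv2.imwrite('pics/t11.png',np.clip(j*1.6,0,255).astype(np.uint8))
E
```

```text
t: 12.05
eef_pos: [0.5469, -0.2511, 0.1614]
tool_rot: [2.894, -0.136, 0.806]
wrist_force: [-14.7, 8.0, 19.1]
finger_gap: 0.0271
[-0.267  0.34   0.79   2.178 -1.151  0.338 -0.202]
-0.03 [ 0.0001  0.0004 -0.    ] [-1.000e-03 -2.000e-03 -1.311e+00]
tool force [ -3.02  -4.07 -24.84] [ 1.604 -1.428 -0.172]
t: 12.45
eef_pos: [0.5469, -0.2509, 0.1614]
tool_rot: [2.902, -0.222, 0.816]
wrist_force: [-15.6, 10.0, 19.5]
finger_gap: 0.0274
[-0.27   0.341  0.793  2.178 -1.154  0.34  -0.259]
-0.03 [ 0.0002  0.0006 -0.0001] [-1.00e-03 -2.00e-03 -1.37e+00]
tool force [ -4.08  -5.66 -25.97] [ 1.708 -1.532 -0.673]
pointer at stop seen at [524.69096568 207.90692442] [534.01799244 207.99834642]
```

View pics/t11.png

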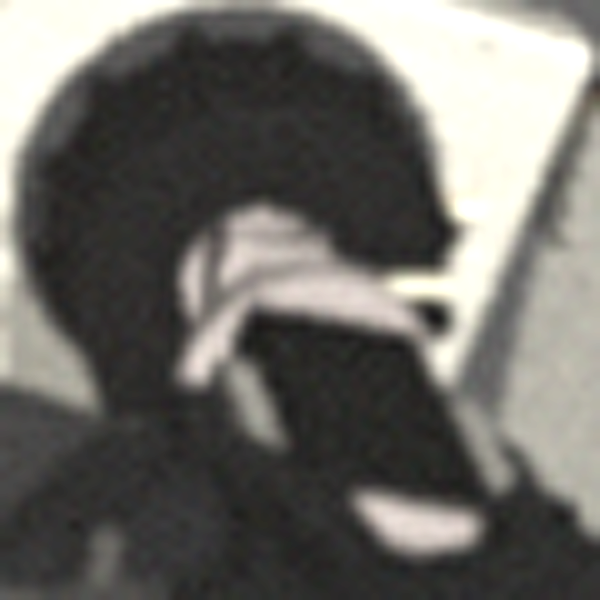

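The torque has jumped to 0.67 N m at the stop. The pointer is seen at (533,208.5), against (534,208.0) predicted for alignment with the mark. One more nudge to be firm, then release.

```bash
python3 -m creep '[{"x":0,"y":0,"z":0,"wx":0,"wy":0,"wz":0.03,"jaw":1},{"x":0,"y":0,"z":0,"wx":0,"wy":0,"wz":0.04,"jaw":1},{"x":0,"y":0,"z":0,"wx":0,"wy":0,"wz":0.04,"jaw":1}]' 90
python3 f.py
python3 -m creep '[{"x":0,"y":0,"z":0,"wx":0,"wy":0,"wz":0,"jaw":0.4},{"x":0,"y":0,"z":0,"wx":0,"wy":0,"wz":0,"jaw":0},{"x":0,"y":0,"z":0,"wx":0,"wy":0,"wz":0,"jaw":-1},{"x":0,"y":0,"z":0,"wx":0,"wy":0,"wz":0,"jaw":-1},{"x":0,"y":0,"z":0,"wx":0,"wy":0,"wz":0,"jaw":-1},{"x":0,"y":0,"z":0,"wx":0,"wy":0,"wz":0,"jaw":-1},{"x":0,"y":0,"z":0,"wx":0,"wy":0,"wz":0,"jaw":-1},{"x":0,"y":0,"z":0,"wx":0,"wy":0,"wz":0,"jaw":-1}]' 90
python3 f.py; python3 ov.py sl tl ov12
```

```text
t: 12.85
eef_pos: [0.5469, -0.2509, 0.1614]
tool_rot: [2.907, -0.279, 0.821]
wrist_force: [-16.5, 10.0, 20.1]
finger_gap: 0.0274
tool force [ -4.68  -5.26 -26.96] [ 1.668 -1.647 -1.048]
t: 13.75
eef_pos: [0.547, -0.2514, 0.1611]
tool_rot: [2.905, -0.281, 0.821]
wrist_force: [-0.5, 0.2, 0.0]
finger_gap: 0.0853
tool force [-0.49 -0.09 -0.31] [ 0.011 -0.57  -0.029]
```

View pics/ov12.png

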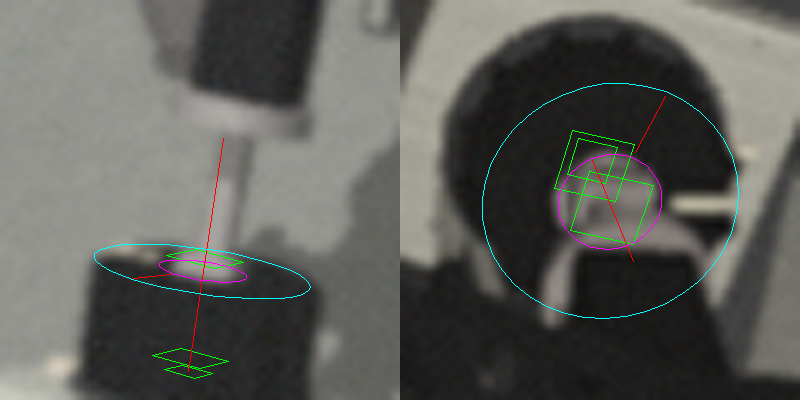

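Released: the pointer is still at the mark and the wrist force is zero. The key stands, leaning slightly within the clearance. Retracting straight back.

```bash
python3 -m creep '[{"x":0,"y":0,"z":-0.01,"wx":0,"wy":0,"wz":0,"jaw":-1},{"x":0,"y":0,"z":-0.025,"wx":0,"wy":0,"wz":0,"jaw":-1},{"x":0,"y":0,"z":-0.045,"wx":0,"wy":0,"wz":0,"jaw":-1},{"x":0,"y":0,"z":-0.065,"wx":0,"wy":0,"wz":0,"jaw":-1},{"x":0,"y":0,"z":-0.09,"wx":0,"wy":0,"wz":0,"jaw":-1},{"x":0,"y":0,"z":-0.12,"wx":0,"wy":0,"wz":0,"jaw":-1},{"x":0,"y":0,"z":-0.15,"wx":0,"wy":0,"wz":0,"jaw":-1},{"x":0,"y":0,"z":-0.17,"wx":0,"wy":0,"wz":0,"jaw":-1},{"x":0,"y":0,"z":-0.17,"wx":0,"wy":0,"wz":0,"jaw":-1}]' 90
python3 f.py; python3 - <<'E'
from h import *
c=load('sl');d=load('tl'); R=frame(-n,ex)
# predicted key axis points at home
base=rec-.03*n
for z in(.034,.072,.080,.15): print(z,proj(c,base+z*n).round(1),proj(d,base+z*n).round(1))
o=[]
for cc,(u,v) in((c,(158,205)),(d,(515,220))):
    im=cv2.resize(cc['image'][v-50:v+50,u-50:u+50],(400,400),interpolation=2)[:,:,::-1].copy()
    for z in(.034,.072,.15):
        q=((proj(cc,base+z*n)+.5-np.array([u-50,v-50]))*4-.5).astype(int); cv2.circle(im,tuple(int(a) for a in q),3,(0,255,0),1)
    o.append(im)
cv2.imwrite('pics/c13.png',np.hstack(o))
E
```

```text
t: 14.75
eef_pos: [0.4666, -0.2193, 0.2886]
tool_rot: [2.933, -0.269, 0.803]
wrist_force: [0.3, 0.4, -0.9]
finger_gap: 0.0852
tool force [-0.25 -0.45  0.85] [ 0.073 -0.625  0.029]
0.034 [151.3 230.1] [516.4 208.7]
0.072 [154.2 211. ] [519.8 217.1]
0.08 [154.8 207. ] [520.5 219. ]
0.15 [160.4 171. ] [527.6 236.5]
```

View pics/c13.png

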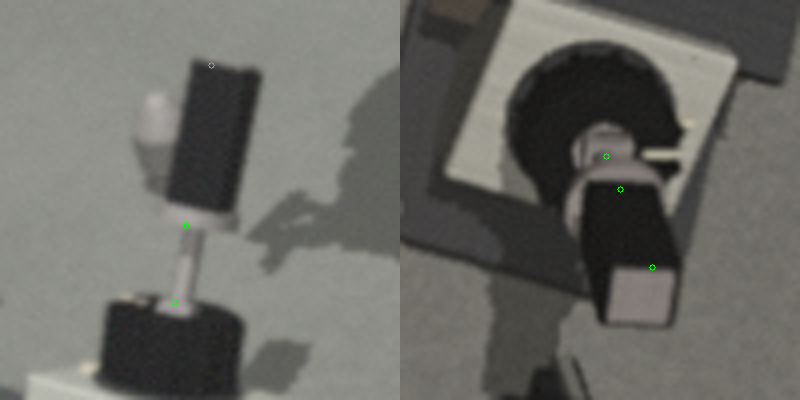

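View pics/sl.png

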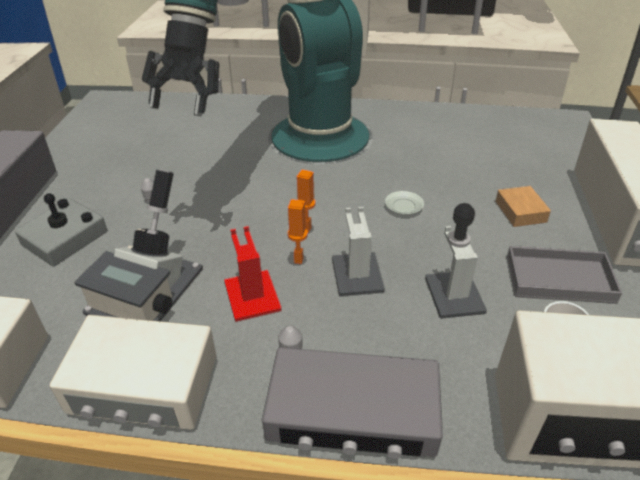

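```bash
python3 - <<'E'
from h import *
c=load('sl');d=load('tl')
X,g=tri(d,(525,244.0),c,(165,171.3)); v=X-(rec-.03*n); print(X,g,np.linalg.norm(v),v@n,np.degrees(np.arccos(v@n/np.linalg.norm(v))), v-n*(v@n))
E
```

```text
[ 0.50918824 -0.24021838  0.19970187] 0.002444568261432125 0.1504726881807915 0.14989812801853486 5.0085825238976485 [-0.01072882  0.00299906 -0.0069627 ]
```

Triangulated, the key's top sits 150.5 mm from the recess floor, and the key is 150 mm long, so it is fully home. It leans about 5° in the recess clearance. The pointer is on the mark and the robot is clear, so I'll hand in.

```bash
python3 -c "
from h import *
print(r.finish_job())"
```

```text
the job is handed in; nothing more can be done
None
```

I lifted the key 18 mm off its fork, drew it out over the lips, and pushed it into the lock knob. I then turned the knob clockwise to its stop, released the key and backed the gripper away. The job was handed in at about 15 s on the robot clock.

**Last checks:**
- **Stop reached:** the turning torque rose sharply to about 1.05 N m at the end of the turn. In the top view the pointer line was at row 208.5, against 208.0 predicted for alignment with the mark, and it had not moved after release.
- **Key home:** while pushing, the key met the bottom at the expected 30 mm depth. After release, its top measured 150.5 mm from the recess floor, and the key is 150 mm long. The two camera rays for that point missed each other by 2.4 mm.
- **Lean:** with the gripper off, the key leans about 5° downhill in the loose recess, so it is not exactly on the knob's axis. I left it that way.
- **Rest of the scene:** the pin driver, the orange look-alikes and the red hanger looked undisturbed in the last scene picture. The highest wrist force I saw was about 28 N.

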